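Set the chamber's test-pressure regulator to 7 and lock it

ROBOT

A 7-joint arm with a two-finger parallel gripper is mounted at the origin on the work surface. World frame = base frame: x ahead of the robot, y to its left, z up, the work surface at z = 0. Lengths are in m, angles in degrees, forces in N, time in s.
With the tool pointing down it reaches from about 0.425 to 0.875 m from the base axis. Payload 4.7 kg.
Tool frame: the origin (TCP) lies at the very end of the fingers, on their centre line; the grasp point (between the pads) lies 19 mm behind it; z points along the fingers, y is the line along which they close (so a half turn about z gives the same grasp; the last joint's range is limited). The gripper opens to 87 mm and grips with 3 to 60 N. Pads are 19 mm wide; open, the fingers measure 117 mm over their backs; the gripper's body (75 mm by 190 mm) begins 51 mm behind the grasp point.
Start: joints at [68.36, 18.392, -4.016, 83.108, 1.295, 78.541, -3.26], TCP at [0.248, -0.601, 0.223] pointing down, gripper open.
Joint ranges: [-163.93, 163.93], [-17.29, 119.83], [-79.2, 71.16], [3.27, 140.29], [-89.18, 269.18], [5.43, 117.66], [-154.24, 154.24]. Speed limits (degrees/s): [147.25, 147.25, 180, 180, 180, 180, 180].

INTERFACE

Orientations are given as [roll, pitch, yaw] about the fixed x, y, z axes, in that order (R = Rz(yaw) Ry(pitch) Rx(roll)).
In Python, from cell import get_obs, read_camera, sign_off, silhouettes gives the robot as it stands.
- The arm moves only by the tool play_rows, never from a script. Its argument "steps" is a list that holds one entry, the list of rows, each a list of 7 numbers: the shift along the tool's x, y, z in m, then the turn, a rotation vector about the tool's x, y, z in rad, then the finger opening in m, from 0 to 0.087. A call has 1 to 12 rows; each row shifts and turns the commanded pose from where the row before left it, along the tool's axes as they then stand; what a row does not reach is not made up. A row lasts 1/10 s, in which the tool goes at most 50 mm and 8.59 degrees, less where a joint would pass 70% of its speed; a pose out of reach is approached as far as the arm can. A call is refused whole if a number of a shift passes 0.05 or a number of a turn 0.15, either way. A call with a gripper value outside its range is refused whole. The fingers move at their own pace and stop on an object; "force" is the grip in N (left out, the last holds). Time passes only in rows, so rows that do not move let the fingers close. It gives the time, the measured TCP pose, the force, the opening and the grip force at its end, in the units of the state.
- get_obs(): the state, without advancing time (a new reading comes with each control period).
- read_camera(name): name is "side" or "top"; returns a dict with "frame" (384x512x3 uint8, red, green, blue), "intrinsics" (3x3 intrinsics, pixels), "view" (4x4, takes a point from world to camera coordinates). Camera axes: x right, y up, looking along -z (the intrinsics and any distortion apply to the point x, -y, -z); pixel columns grow to the right and rows downward; lengths in m; the calibration is good to about 2 mm. A picture is of the moment at which its call begins. There is no depth.
- sign_off(): hands the job in; it is judged then, once.
Trained networks look in the newest picture that a camera, given by its name, has taken for a name from the list of things; names that differ only in an ending like _2 or _b are one class to them, and where a whole thing is asked for, a point or a joint stands for the part that bears it (a point fixed in the world has none). Each returns a list of dicts, best first, with "p" (0 to 1); they miss things now and then, are a little off and sometimes report something else, mostly with a low value. They report only what shows in the picture. A call takes as long as a camera call. They do not tell look-alikes from the thing itself.
- silhouettes(camera, name): "pixels" (384x512 bool, what is visible of it) and "extent" ([left, top, right, bottom] in pixels, round what is visible of it).
The state is a dict: "time_s": time; "qpos": joint angles; "joint_velocities": joint speeds; "effort": joint torques, N m; "tool_pos": TCP position; "tool_rot": TCP orientation; "force": force on the tool from outside, world axes, zero at the start; "wrist_torque": the same for the moment, N m; "grip_width": finger opening in m; "grasp_force": force on a finger pad.
Only numpy, scipy, OpenCV 4.12 (cv2) and the standard library are available. Lean on these libraries where they do the work, as an engineer would, in place of code of your own. Each camera call takes 0.05 s, during which the arm holds its last target. There are 200 camera calls.

TASK

The blue-capped bench regulator feeds the pressure pot: set it to 7 for the next leak test. Pull its sleeve straight out to unlock it, turn it up to 7 without ever clicking past 7, push it fully back in so that it locks, and let go. Leave the black-capped regulator as it is and do not push the other things on the bench about.

Things in the scene. Friction and masses are not known exactly. Their poses are not given: they have to be found in the camera images.
- reg_blue: Grey wedge-shaped bench regulator with a blue cap and blue hose, bolted down: 115 wide (y), 130 deep (x), 50 high in front, 119 behind, on a 150 x 145 x 6 foot plate. Origin: centre of its underside; x points to its back, z up; its front (-x) faces roughly to the robot. Its panel slopes up to the back at 28 degrees; a gauge (47 across, 9 proud) sits at the panel's upper end.
- reg_blue_grip (a point): Point on the blue sleeve's axis at mid-grip; moves and turns with the sleeve. Its z axis is the sleeve's axis, out of the panel, leaning 28 degrees from vertical towards the console's front. The grip is a round black knurled cylinder 40 across, from 24 below this point to 12 above; the blue cap (33 across) ends 15 above. Sleeve in: the point lies 50 in front of and 117 above the console's origin.
- reg_blue_index (a point): Tip of the red index block (4 wide) on the fixed bonnet of the blue regulator, at the up-slope side of the sleeve, where the scale is read. Below the grip the sleeve has a conical scale skirt, 61 across and 7 high, its top edge 24.5 below mid-grip; under it the fixed bonnet, 74 across, stands 20 proud of the panel. The panel lies 52 below mid-grip when the sleeve is in.
- reg_blue_lock (a joint): How far the blue sleeve is pulled out along its axis, in m: 0 = fully in, 0.008 = fully out (stop). It stays where it is left (about 5 N to pull, 4 N to push). When in, a tooth locks it against turning; from 0.006 out it is free to turn, and an orange neck shows below the skirt. It goes in again only when it rests in a click (on a whole number).
- reg_blue_dial (a joint): Turn of the blue sleeve in rad: 0 at value 0, growing clockwise as seen looking down on the cap; one click (24 degrees, 0.4189 rad, about 0.15 N m) per whole number, 0 to 10 with end stops; 7 is at 2.932. Let go within half a click it settles on the number. Marks on the skirt: long red for 0, long yellow for 5 and 10, short white for the others. It starts locked on 0, 1, 2 or 3.
- reg_black_lock (a joint): The same for the black-capped regulator: starts at 0 and must stay in.
- reg_black_dial (a joint): The same for the black-capped regulator: starts locked at 4 (1.676 rad) and must stay there.
- reg_black: The other bench regulator, same make and sizes, with a dark steel-coloured cap and a black hose. Origin and axes as for the blue one.
- tape: Roll of green masking tape lying flat, 104 across, 48 high. Origin: centre of its underside. Bystander.
- torch: Black hand torch lying on its side, 155 long (x), 40 across. Origin on the bench under its middle. Bystander.
- wash_bottle: White squeeze bottle with a bent spout, standing, 64 across, 175 high. Origin: centre of its underside. Bystander.
- parts_tray: Low blue open tray with four compartments, 150 x 110 x 28. Origin: centre of its underside. Bystander.
- wrench: Steel open-ended wrench lying flat along its x axis. Bystander.
- lens_port: Black round lens port of a camera housing with a glass top, 68 across, 38 high, standing between the regulators. Origin: centre of its underside. Bystander.
There are look-alikes about, which are no part of the job. Leave any purple look-alike of the reg_blue alone. Leave any turquoise look-alike of the reg_black alone.

How it is judged (in metres and radians):
On the way, in this order (a step that is already met when the one before it is completed fails the run):
1. the blue regulator's sleeve is pulled out, unlocked (value of joint reg_blue_lock above 0.004 m), for 0.1 s.
2. the blue sleeve is turned up to 7 (value of joint reg_blue_dial between 2.8 and 3.06 rad), for 0.2 s.
At the end, for the whole second after the job is handed in: The blue regulator's sleeve stands at 7 (2.932 rad, within 0.1 rad) and is pushed in to within 1.5 mm, the black one still stands at 4 (1.55 to 1.80 rad) and is in to within 1.5 mm (value of joint reg_blue_dial between 2.83 and 3.03 rad and value of joint each of reg_blue_lock, reg_black_lock below 0.0015 m and value of joint reg_black_dial between 1.55 and 1.8 rad); the robot touches nothing.
It fails at once if the blue sleeve clicks past 7 (beyond 3.2 rad) (value of joint reg_blue_dial above 3.2 rad).
It fails at once if the black regulator is unlocked or turned (value of joint reg_black_lock above 0.004 m or value of joint reg_black_dial above 1.9 rad or value of joint reg_black_dial below 1.45 rad).
It fails at once if a bystander is pushed more than 25 mm or knocked over (distance of any of tape, torch, wash_bottle, parts_tray, wrench, lens_port from where it was at the start of the episode above 0.025 m or angle between wash_bottle's own z axis and vertical above 0.5 rad).
It also fails if it takes over 45 s, if anything falls off the work surface, if the arm or the gripper's body presses on something with over 40 N, if the wrist force passes 120 N, or if a joint passes its speed limit or range.

## Working session

There is one attempt and no reset: what is moved stays moved. The work goes in short steps, Python scripts to look and compute and a tool call to move; the robot and the scene stay as the last step left them, time stands still between calls to the robot, and variables do not carry over. Pictures are saved under pics/ and viewed, at most 10 in all, crops included, and the job is handed in when it is done.

Besides the shell and the picture viewer there is one more tool, called by a JSON object that holds its "op" and its "data". play_rows: Moves the arm, as the interface text tells. Its arguments: {"type":"object","properties":{"steps":{"type":"array","items":{"type":"array","items":{"type":"array","items":{"type":"number"}}}},"force":{"type":"number"}},"required":["steps"]}

```bash
mkdir -p pics; ls; python3 - <<'E'
from cell import *
import cv2,numpy as np
o=get_obs();print({k:np.round(v,3).tolist() for k,v in o.items()})
for n in("side","top"):
    c=read_camera(n);np.savez(n+"0.npz",**c)
    print(n,np.round(c["intrinsics"],1).tolist(),np.round(c["view"],3).tolist(), [k for k in c])
    cv2.imwrite(f"pics/{n}0.png",cv2.resize(c["frame"][:,:,::-1],(800,600),interpolation=cv2.INTER_CUBIC))
    for s in silhouettes(n,"reg_blue")+silhouettes(n,"reg_blue_grip")+silhouettes(n,"reg_blue_index"): print(s["p"],s["extent"])
E
```

```text
pics
{'time_s': 0.0, 'qpos': [68.36, 18.441, -4.016, 83.174, 1.296, 78.542, -3.261], 'joint_velocities': [-0.103, -0.018, -0.045, -0.08, -0.031, 0.03, 0.003], 'effort': [0.001, -49.129, -0.404, -31.254, -0.064, 0.044, 0.0], 'tool_pos': [0.248, -0.6, 0.221], 'tool_rot': [-179.889, 0.007, 22.45], 'force': [0.781, -0.879, 1.006], 'wrist_torque': [-0.012, -0.004, -0.012], 'grasp_force': 0.0, 'grip_width': 0.087}
side [[365.0, 0.0, 255.3], [0.0, 365.0, 188.0], [0.0, 0.0, 1.0]] [[0.971, -0.237, -0.004, -0.523], [0.18, 0.728, 0.661, -0.143], [-0.154, -0.643, 0.75, -1.447], [0.0, 0.0, 0.0, 1.0]] ['frame', 'intrinsics', 'view']
0.96 [191.3, 132.4, 231.7, 169.5]
0.88 [247.8, 132.3, 295.3, 177.0]
0.76 [179.5, 215.7, 229.5, 262.4]
0.31 [216.1, 271.5, 271.2, 285.7]
0.54 [178.9, 223.6, 192.9, 236.7]
0.51 [298.1, 153.9, 311.3, 190.4]
0.5 [187.7, 131.6, 205.7, 148.9]
0.42 [254.3, 139.8, 267.0, 155.7]
0.89 [250.2, 134.2, 293.2, 175.9]
0.89 [186.3, 128.7, 234.0, 170.8]
0.87 [180.3, 215.1, 230.3, 263.4]
top [[358.8, 0.0, 255.8], [0.0, 358.8, 190.5], [0.0, 0.0, 1.0]] [[-0.023, -1.0, -0.011, 0.016], [0.998, -0.023, 0.052, -0.536], [-0.052, -0.01, 0.999, -1.212], [0.0, 0.0, 0.0, 1.0]] ['frame', 'intrinsics', 'view']
0.91 [285.9, 230.2, 336.3, 297.9]
0.87 [176.7, 128.6, 223.2, 185.5]
0.58 [144.8, 207.1, 197.0, 262.3]
0.69 [187.8, 158.7, 207.0, 179.3]
0.69 [302.0, 272.3, 320.2, 294.4]
0.59 [151.4, 244.7, 167.3, 267.2]
0.76 [284.5, 228.5, 336.8, 293.4]
0.65 [177.2, 127.1, 226.0, 184.7]
0.59 [143.2, 202.2, 196.4, 265.6]
```

View pics/side0.png

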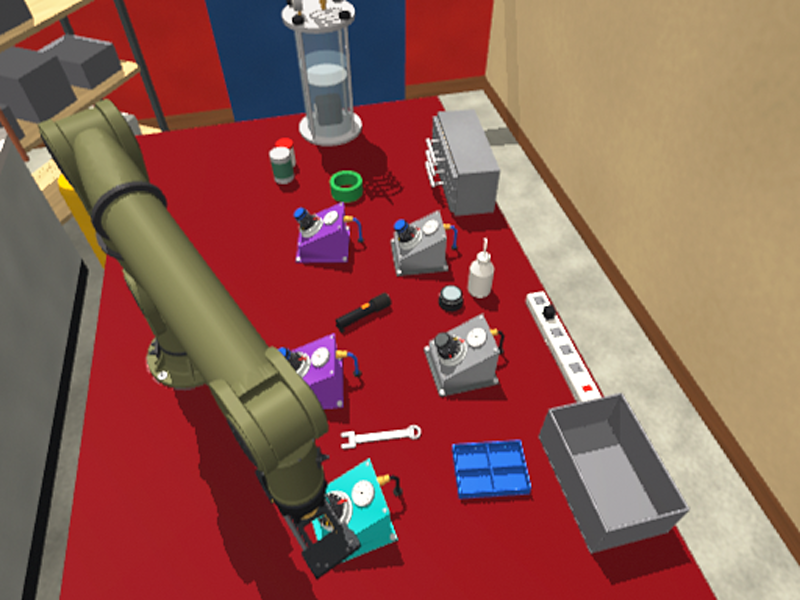

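View pics/top0.png

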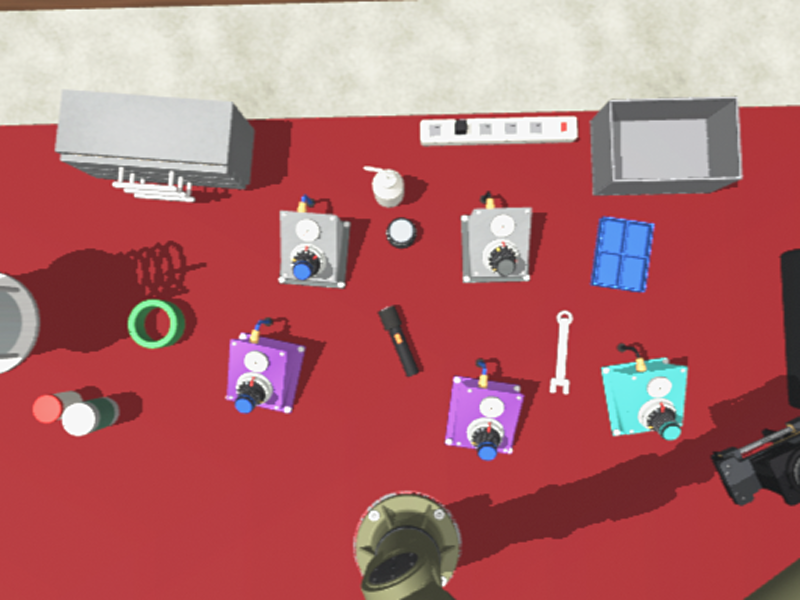

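The blue-capped candidates in the 800x600 top view are grey at (302,270), purple at (245,400) and purple at (487,450). The grey one fits "grey wedge, blue cap", and the purple ones are excluded look-alikes. In the side view it is at (403,228) of 800x600. The arm is clear of it. I'll confirm it in one enlarged crop and fit its pose.

```bash
cat > h.py <<'E'
import numpy as np,cv2
from scipy.spatial.transform import Rotation as R
def proj(c,P):
    P=np.atleast_2d(P);V=c["view"];q=P@V[:3,:3].T+V[:3,3];K=c["intrinsics"]
    return np.c_[K[0,0]*q[:,0]/-q[:,2]+K[0,2],K[1,1]*q[:,1]/q[:,2]+K[1,2]]
def world(p,L):  # p=x,y,yaw(deg)
    return R.from_euler('z',p[2],degrees=True).apply(np.atleast_2d(L))+[p[0],p[1],0]
def load(n): return dict(np.load(n+"0.npz"))
def ray(c,u,v,z):
    K=c["intrinsics"];V=c["view"];d=V[:3,:3].T@np.array([(u-K[0,2])/K[0,0],-(v-K[1,2])/K[1,1],-1]);o=-V[:3,:3].T@V[:3,3]
    return o+d*(z-o[2])/d[2]
E
python3 - <<'E'
from h import *
t,s=load("top"),load("side")
a=t["frame"][120:195,165:240];b=s["frame"][118:193,238:313]
im=np.hstack([cv2.resize(x,(400,400),interpolation=cv2.INTER_CUBIC) for x in(a,b)])
cv2.imwrite("pics/crop1.png",im[:,:,::-1])
# cap centre by blue colour, top and side
for n,c in(("top",t),("side",s)):
    f=c["frame"].astype(int);m=(f[...,2]>f[...,0]+60)&(f[...,2]>f[...,1]+40)
    w=np.zeros_like(m);(y0,y1,x0,x1)=(160,185,180,208) if n=="top" else (135,160,248,272)
    w[y0:y1,x0:x1]=m[y0:y1,x0:x1];k,l,st,ce=cv2.connectedComponentsWithStats(w.astype(np.uint8))
    i=1+st[1:,4].argmax();print(n,st[i],ce[i],ray(c,*ce[i],0.13))
E
```

```text
top [188 167  11  12  98] [192.7244898  172.92857143] [0.58919114 0.19728553 0.13      ]
side [252 141   9   7  38] [255.89473684 143.78947368] [0.58828042 0.19274789 0.13      ]
```

View pics/crop1.png

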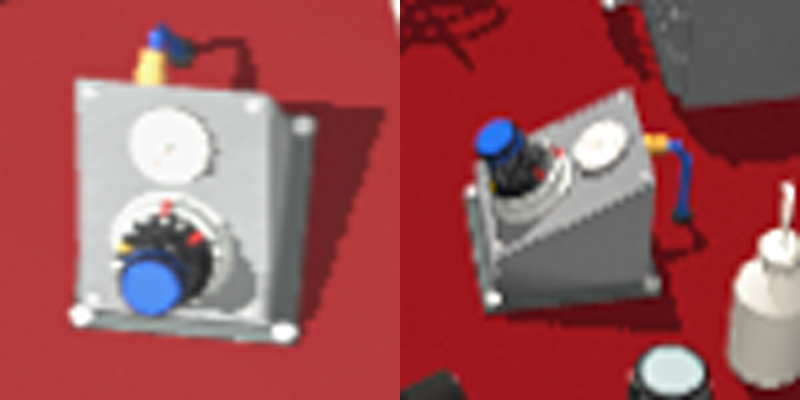

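The crop confirms it: grey body and blue cap. In the top half of the crop the cap is at (152,288), the index at (167,208), the red 0 mark at (194,238) and the yellow 5 mark at (124,246). Next I fit the pose and dial value.

```bash
cat > fit.py <<'E'
from h import *
from scipy.optimize import least_squares
t,s=load("top"),load("side")
S=np.array([-np.sin(np.radians(28)),0,np.cos(np.radians(28))]);G=np.array([-.05,0,.117]);U=np.array([np.cos(np.radians(28)),0,np.sin(np.radians(28))])
px=lambda X,Y,o:[(X+.5)/5.3333-.5+o[0],(Y+.5)/5.3333-.5+o[1]]
T,Z=(165,120),(238-75,118)
obs=[(t,G+S*.0145,[192.72,172.93]),(s,G+S*.012,[255.9,143.8]),
(t,[.065,.0575,.119],px(77,80,T)),(t,[.065,-.0575,.119],px(268,97,T)),
(s,[.065,.0575,.119],px(629,90,Z)),(s,[.065,-.0575,.119],px(655,182,Z)),(s,[-.065,-.0575,.05],px(496,257,Z))]
f=lambda p:np.concatenate([proj(c,world(p,L))[0]-o for c,L,o in obs])
E
python3 - <<'E'
from fit import *
r=least_squares(f,[.64,.195,0],x_scale=[.01,.01,1],loss='soft_l1');p=r.x
print(p.round(4),f(p).reshape(-1,2).round(1).tolist())
print("grip",world(p,G),"axis",R.from_euler('z',p[2],degrees=True).apply(S))
# marks: angle clockwise from upslope on skirt outer (r~.028, 28 below grip)
Lf=np.array([0,1,0])
for k in range(0,4):
  out=[]
  for a in(0,24*k,24*k-120):
    a=np.radians(a);out.append((np.array(proj(t,world(p,G-.029*S+.028*(np.cos(a)*U-np.sin(a)*Lf)))[0])-T+.5)*5.333-.5)
  print(k,np.round(out).tolist())
E
```

```text
[ 0.6431  0.191  -6.1695] [[0.1, 0.8], [-0.3, -0.2], [-0.1, -0.3], [0.3, -0.5], [0.2, -0.5], [0.2, -0.2], [-0.4, 0.2]]
grip [[0.59343766 0.19640124 0.117     ]] axis [-0.46675256  0.05045392  0.88294759]
0 [[165.0, 218.0], [165.0, 218.0], [126.0, 280.0]]
1 [[165.0, 218.0], [184.0, 223.0], [120.0, 262.0]]
2 [[165.0, 218.0], [200.0, 235.0], [121.0, 244.0]]
3 [[165.0, 218.0], [209.0, 252.0], [131.0, 229.0]]
```

```bash
cat > plan.py <<'E'
from h import *
from cell import get_obs
P=[.6431,.191,-6.17]
Rz=R.from_euler('z',P[2],degrees=True)
S=Rz.apply([-np.sin(np.radians(28)),0,np.cos(np.radians(28))]);g=Rz.apply([-.05,0,.117])+[P[0],P[1],0]
def cur():
    o=get_obs();return np.array(o["tool_pos"]),R.from_euler('xyz',o["tool_rot"],degrees=True),o
def goalR(turn): # y = up-slope direction(outward radial) at turn 0, then turned about tool z
    z=-S;y=Rz.apply([np.cos(np.radians(28)),0,np.sin(np.radians(28))])
    return R.from_matrix(np.c_[np.cross(y,z),y,z])*R.from_euler('z',turn,degrees=True)
def rows(p,r,p1,r1,n,d=3):
    w=(r.inv()*r1).as_rotvec()/n;out=[]
    for i in range(n):
        t=p+(p1-p)/(n-i); out.append(np.round(np.r_[r.inv().apply(t-p),w],d)); p=p+r.apply(out[-1][:3]); r=r*R.from_rotvec(out[-1][3:])
    return out,p,r
def show(rs): print("["+",\n".join(str((np.round(x,4)+0.).tolist()) for x in rs)+"]")
def axis_state(): # along-axis height of grasp pt vs mid-grip(in), lateral error in tool axes, turn
    p,r,o=cur();q=p-.019*r.apply([0,0,1])-g
    t=(goalR(0).inv()*r).as_rotvec()
    print("h",(q@S*1e3).round(2),"lat tool xy mm",(r.inv().apply(q)*1e3).round(2),"turn rotvec deg",np.degrees(t).round(2),"q",np.round(o["qpos"],1),"F",np.round(o["force"],1),"w",round(o["grip_width"],4),"gf",round(o["grasp_force"],1),"t",round(o["time_s"],2))
E
python3 - <<'E'
from plan import *
p,r,o=cur()
print(g,S,goalR(0).as_euler('xyz',degrees=True),goalR(-60).as_euler('xyz',degrees=True))
a,p,r=rows(p,r,np.array([.47,-.2,.30]),R.from_euler('xyz',[180,0,100],degrees=True),12);show(a)
b,p,r=rows(p,r,g+.081*S,goalR(-60),12);show(b)
E
```

```text
[0.59338963 0.19637394 0.117     ] [-0.46675209  0.05045824  0.88294759] [ 1.52000000e+02 -1.27222187e-14  8.38300000e+01] [165.1120244   23.98981855 140.64974364]
[[0.03, -0.024, -0.006, 0.0, 0.0, -0.113],
[0.032, -0.02, -0.007, 0.0, 0.0, -0.113],
[0.034, -0.017, -0.006, 0.0, 0.0, -0.113],
[0.036, -0.012, -0.007, 0.0, 0.0, -0.113],
[0.037, -0.008, -0.006, 0.0, 0.0, -0.113],
[0.038, -0.004, -0.007, 0.0, 0.0, -0.113],
[0.038, 0.0, -0.006, 0.0, 0.0, -0.113],
[0.038, 0.004, -0.007, 0.0, 0.0, -0.113],
[0.037, 0.009, -0.006, 0.0, 0.0, -0.113],
[0.036, 0.013, -0.007, 0.0, 0.0, -0.113],
[0.035, 0.017, -0.006, 0.0, 0.0, -0.113],
[0.032, 0.021, -0.007, 0.0, 0.0, -0.113]]
[[0.032, 0.013, 0.009, -0.033, -0.026, -0.062],
[0.031, 0.015, 0.009, -0.033, -0.026, -0.062],
[0.03, 0.016, 0.009, -0.033, -0.026, -0.062],
[0.029, 0.018, 0.008, -0.033, -0.026, -0.062],
[0.029, 0.019, 0.008, -0.033, -0.026, -0.062],
[0.028, 0.021, 0.008, -0.033, -0.026, -0.062],
[0.026, 0.022, 0.008, -0.033, -0.026, -0.062],
[0.025, 0.023, 0.009, -0.033, -0.026, -0.062],
[0.024, 0.025, 0.009, -0.033, -0.026, -0.062],
[0.023, 0.026, 0.009, -0.033, -0.026, -0.062],
[0.021, 0.026, 0.009, -0.033, -0.026, -0.062],
[0.02, 0.028, 0.009, -0.033, -0.026, -0.062]]
```

{"op": "play_rows", "data": {"steps": [[[0.03,-0.024,-0.006,0,0,-0.113,0.087],[0.032,-0.02,-0.007,0,0,-0.113,0.087],[0.034,-0.017,-0.006,0,0,-0.113,0.087],[0.036,-0.012,-0.007,0,0,-0.113,0.087],[0.037,-0.008,-0.006,0,0,-0.113,0.087],[0.038,-0.004,-0.007,0,0,-0.113,0.087],[0.038,0,-0.006,0,0,-0.113,0.087],[0.038,0.004,-0.007,0,0,-0.113,0.087],[0.037,0.009,-0.006,0,0,-0.113,0.087],[0.036,0.013,-0.007,0,0,-0.113,0.087],[0.035,0.017,-0.006,0,0,-0.113,0.087],[0.032,0.021,-0.007,0,0,-0.113,0.087]]]}}

```text
time_s: 1.6
tool_pos: [0.4707, -0.1987, 0.301]
tool_rot: [180.0, 0.0, 100.4]
force: [1.0, -0.3, -0.7]
grip_width: 0.087
grasp_force: 0.0
```

```bash
python3 - <<'E'
from plan import *
p,r,o=cur();print(p,r.as_euler('xyz',degrees=True),np.round(o["qpos"],1))
b,p,r=rows(p,r,g+.081*S,goalR(-60),12);show(b)
E
```

```text
[ 0.47074066 -0.19873443  0.3010401 ] [1.79985687e+02 4.10462283e-02 1.00407929e+02] [ 47.7   0.9 -28.   94.5   0.4  84.7  30.1]
[[0.031, 0.013, 0.009, -0.033, -0.026, -0.062],
[0.031, 0.015, 0.009, -0.033, -0.026, -0.062],
[0.03, 0.016, 0.009, -0.033, -0.026, -0.062],
[0.029, 0.018, 0.009, -0.033, -0.026, -0.062],
[0.028, 0.019, 0.008, -0.033, -0.026, -0.062],
[0.027, 0.021, 0.008, -0.033, -0.026, -0.062],
[0.026, 0.022, 0.008, -0.033, -0.026, -0.062],
[0.025, 0.023, 0.008, -0.033, -0.026, -0.062],
[0.024, 0.025, 0.009, -0.033, -0.026, -0.062],
[0.023, 0.026, 0.009, -0.033, -0.026, -0.062],
[0.021, 0.027, 0.009, -0.033, -0.026, -0.062],
[0.02, 0.028, 0.01, -0.033, -0.026, -0.062]]
```

{"op": "play_rows", "data": {"steps": [[[0.031,0.013,0.009,-0.033,-0.026,-0.062,0.087],[0.031,0.015,0.009,-0.033,-0.026,-0.062,0.087],[0.03,0.016,0.009,-0.033,-0.026,-0.062,0.087],[0.029,0.018,0.009,-0.033,-0.026,-0.062,0.087],[0.028,0.019,0.008,-0.033,-0.026,-0.062,0.087],[0.027,0.021,0.008,-0.033,-0.026,-0.062,0.087],[0.026,0.022,0.008,-0.033,-0.026,-0.062,0.087],[0.025,0.023,0.008,-0.033,-0.026,-0.062,0.087],[0.024,0.025,0.009,-0.033,-0.026,-0.062,0.087],[0.023,0.026,0.009,-0.033,-0.026,-0.062,0.087],[0.021,0.027,0.009,-0.033,-0.026,-0.062,0.087],[0.02,0.028,0.01,-0.033,-0.026,-0.062,0.087]]]}}

```text
time_s: 2.8
tool_pos: [0.5578, 0.2001, 0.1885]
tool_rot: [164.9, 24.4, 140.6]
force: [0.8, -0.3, 0.3]
grip_width: 0.0873
grasp_force: 0.0
```

```bash
python3 - <<'E'
from plan import *
axis_state()
p,r,o=cur()
b,p,r=rows(p,r,g+.031*S,goalR(-60),3,4);show(b)
from cell import *
fs=[]
for n in("top","side"):
    c=read_camera(n);q=proj(c,g)[0].astype(int);print(n,q)
    fs.append(cv2.resize(c["frame"][q[1]-50:q[1]+50,q[0]-50:q[0]+50],(400,400),interpolation=cv2.INTER_CUBIC))
cv2.imwrite("pics/pre.png",np.hstack(fs)[:,:,::-1])
E
```

```text
h 98.9 lat tool xy mm [ -2.27   1.06 -98.89] turn rotvec deg [ -0.34  -0.25 -60.03] q [ 30.9  -3.9 -61.1 115.4  19.   44.9  12.1] F [ 0.8 -0.3  0.3] w 0.0873 gf 0.0 t 2.8
[[0.0007, -0.0003, 0.0163, 0.0009, 0.0022, 0.0002],
[0.0006, -0.0003, 0.0163, 0.0009, 0.0022, 0.0002],
[0.0007, -0.0003, 0.0163, 0.0009, 0.0022, 0.0002]]
top [193 172]
side [256 145]
```

View pics/pre.png

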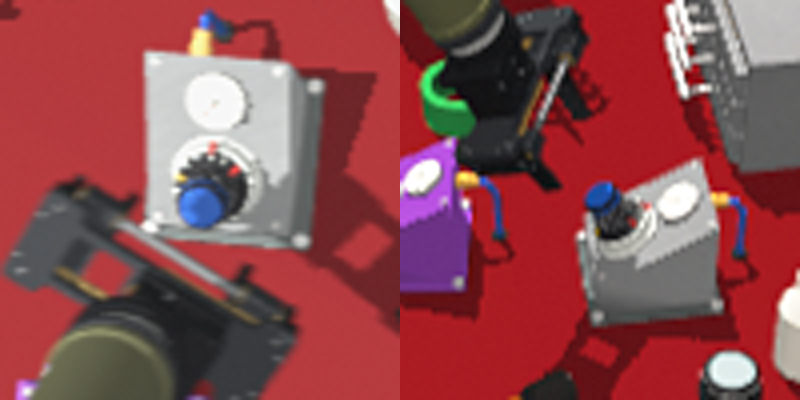

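The top crop shows the gripper down-slope of the sleeve, clear of everything, with the cap at (203,203). The side crop shows both fingers above the sleeve and nothing in contact. I descend along the axis.

{"op": "play_rows", "data": {"steps": [[[0.0007,-0.0003,0.0163,0.0009,0.0022,0,0.087],[0.0007,-0.0003,0.0163,0.0009,0.0022,0,0.087],[0.0007,-0.0003,0.0163,0.0009,0.0022,0,0.087],[0,0,0,0,0,0,0.087]]]}}

```text
time_s: 3.3
tool_pos: [0.5779, 0.1946, 0.1416]
tool_rot: [165.4, 23.6, 140.5]
force: [0.5, -0.2, -0.2]
grip_width: 0.0866
grasp_force: 0.0
```

```bash
python3 - <<'E'
from plan import *
axis_state()
p,r,o=cur()
b,p,r=rows(p,r,g-.018*S,goalR(-60),4,4);show(b)
from cell import *
fs=[]
for n in("top","side"):
    c=read_camera(n);q=proj(c,g)[0].astype(int)
    fs.append(cv2.resize(c["frame"][q[1]-35:q[1]+35,q[0]-35:q[0]+35],(400,400),interpolation=cv2.INTER_CUBIC))
cv2.imwrite("pics/pre2.png",np.hstack(fs)[:,:,::-1])
E
```

```text
h 47.84 lat tool xy mm [  0.05  -4.06 -47.81] turn rotvec deg [  0.48   0.13 -59.77] q [ 29.6   6.  -62.2 115.9  32.7  43.4   1.6] F [ 0.5 -0.2 -0.2] w 0.0866 gf 0.0 t 3.3
[[0.0, 0.001, 0.0117, -0.0014, -0.0015, -0.001],
[0.0, 0.001, 0.0117, -0.0014, -0.0015, -0.001],
[0.0, 0.001, 0.0117, -0.0014, -0.0015, -0.001],
[-0.0001, 0.0011, 0.0117, -0.0014, -0.0015, -0.001]]
```

View pics/pre2.png

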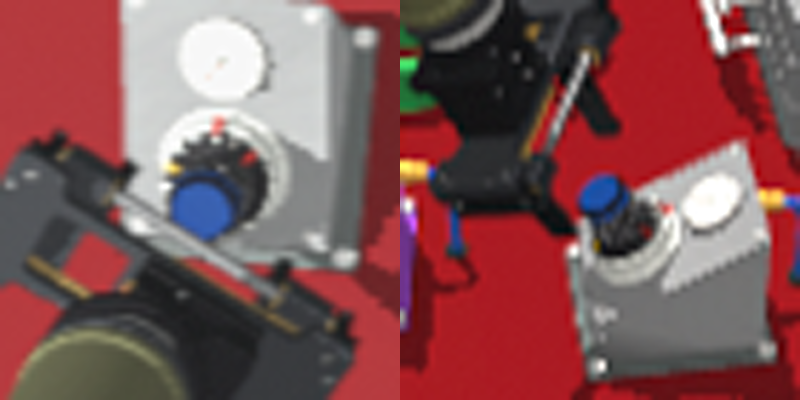

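The top crop shows the fingers straddling the cap, which is at (203,208). The side crop shows the fingertips around the cap at (605,195), still clear. I continue down.

{"op": "play_rows", "data": {"steps": [[[0,0.001,0.0117,-0.0014,-0.0015,-0.001,0.087],[0,0.001,0.0117,-0.0014,-0.0015,-0.001,0.087],[0,0.001,0.0117,-0.0014,-0.0015,-0.001,0.087],[0,0.001,0.0107,-0.0014,-0.0015,-0.001,0.087],[0,0,0,0,0,0,0.087],[0,0,0,0,0,0,0.087]]]}}

```text
time_s: 4.0
tool_pos: [0.6022, 0.1976, 0.1054]
tool_rot: [164.9, 24.2, 140.7]
force: [0.2, 1.1, -0.1]
grip_width: 0.087
grasp_force: 0.0
```

```bash
python3 - <<'E'
from plan import *
axis_state()
p,r,o=cur()
b,p,r=rows(p,r,g-.018*S,goalR(-60),1,4);show(b)
E
```

```text
h 4.72 lat tool xy mm [-0.76  2.94 -4.71] turn rotvec deg [ -0.34  -0.09 -60.09] q [ 24.2  13.4 -58.3 115.7  44.6  42.   -7.2] F [ 0.2  1.1 -0.1] w 0.087 gf 0.0 t 4.0
[[0.0008, -0.003, 0.0037, 0.0041, 0.0041, 0.0015]]
```

{"op": "play_rows", "data": {"steps": [[[0,-0.001,0.002,0,0,0,0.087],[0,0,0,0,0,0,0.087]]]}}

```text
time_s: 4.2
tool_pos: [0.6026, 0.1963, 0.103]
tool_rot: [164.9, 24.3, 140.7]
force: [-0.2, 0.5, 0.7]
grip_width: 0.087
grasp_force: 0.0
```

```bash
python3 - <<'E'
from plan import *
from cell import read_camera
for i in range(4): axis_state(); read_camera("top")
axis_state()
E
```

```text
h 2.33 lat tool xy mm [-0.84  1.49 -2.32] turn rotvec deg [ -0.32  -0.12 -60.08] q [ 24.1  13.6 -58.1 115.8  45.   41.8  -7.5] F [-0.2  0.5  0.7] w 0.087 gf 0.0 t 4.2
h 2.26 lat tool xy mm [-0.73  1.49 -2.25] turn rotvec deg [ -0.31  -0.11 -60.09] q [ 24.1  13.7 -58.2 115.8  45.   41.8  -7.5] F [ 0.5 -0.3 -0.3] w 0.0869 gf 0.0 t 4.25
h 2.2 lat tool xy mm [-0.65  1.53 -2.19] turn rotvec deg [ -0.31  -0.09 -60.09] q [ 24.1  13.7 -58.2 115.8  45.   41.8  -7.5] F [0.2 0.3 0.4] w 0.0868 gf 0.0 t 4.3
h 2.11 lat tool xy mm [-0.58  1.53 -2.1 ] turn rotvec deg [ -0.31  -0.08 -60.08] q [ 24.1  13.7 -58.2 115.8  45.   41.8  -7.5] F [0.  0.7 0.1] w 0.0866 gf 0.0 t 4.35
h 2.05 lat tool xy mm [-0.5   1.52 -2.04] turn rotvec deg [ -0.3   -0.08 -60.09] q [ 24.1  13.7 -58.2 115.8  45.   41.8  -7.5] F [-0.3 -0.4  0.1] w 0.0866 gf 0.0 t 4.4
```

{"op": "play_rows", "data": {"steps": [[[0.0005,-0.0015,0.001,0,0,0,0.06],[0,0,0,0,0,0,0.046],[0,0,0,0,0,0,0.042],[0,0,0,0,0,0,0.03],[0,0,0,0,0,0,0.03],[0,0,0,0,0,0,0.03],[0,0,0,0,0,0,0.03]]], "force": 15}}

```text
time_s: 5.1
tool_pos: [0.6018, 0.1956, 0.1009]
tool_rot: [164.9, 24.2, 140.7]
force: [0.3, -0.0, 0.2]
grip_width: 0.0395
grasp_force: 15.0
```

```bash
python3 -c "
from plan import *
axis_state();p,r,o=cur();print(r.inv().apply(o['force']).round(1),o['wrist_torque'])"
```

```text
h 0.81 lat tool xy mm [ 0.2  -0.02 -0.81] turn rotvec deg [-2.800e-01 -6.000e-02 -6.009e+01] q [ 24.1  13.7 -58.1 116.   45.1  41.6  -7.6] F [ 0.3 -0.   0.2] w 0.0395 gf 15.0 t 5.1
[-0.3  0.2 -0. ] [0.1132248  0.3566223  0.00351404]
```

Good grasp: opening 39.5 mm, centred, no side load. Now I tighten and pull.

{"op": "play_rows", "data": {"steps": [[[0,0,0,0,0,0,0.03],[0,0,-0.002,0,0,0,0.03],[0,0,-0.002,0,0,0,0.03],[0,0,-0.002,0,0,0,0.03],[0,0,-0.002,0,0,0,0.03],[0,0,0,0,0,0,0.03],[0,0,0,0,0,0,0.03]]], "force": 35}}

```text
time_s: 5.8
tool_pos: [0.5981, 0.196, 0.1079]
tool_rot: [164.9, 24.2, 140.7]
force: [1.7, 0.1, -1.1]
grip_width: 0.0395
grasp_force: 35.0
```

```bash
python3 -c "
from plan import *
axis_state();p,r,o=cur();print(r.inv().apply(o['force']).round(1),r.inv().apply(o['wrist_torque']).round(2))
from cell import *
c=read_camera('top');q=proj(c,g)[0].astype(int)
cv2.imwrite('pics/pull.png',cv2.resize(c['frame'][q[1]-30:q[1]+30,q[0]-30:q[0]+30],(480,480),interpolation=cv2.INTER_CUBIC)[:,:,::-1])"
```

```text
h 8.8 lat tool xy mm [ 0.17 -0.02 -8.81] turn rotvec deg [-2.900e-01 -6.000e-02 -6.009e+01] q [ 25.   12.5 -58.9 116.1  43.4  41.8  -6.4] F [ 1.7  0.1 -1.1] w 0.0395 gf 35.0 t 5.8
[-0.7  0.7  1.8] [-0.02  0.39  0.07]
```

View pics/pull.png

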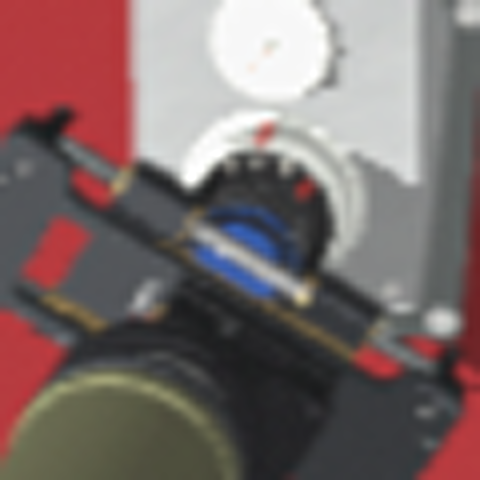

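The picture shows the fingers on the grip and the skirt lifted away from the index at (265,132), with the red 0 mark at (305,185). The sleeve is about 8 mm out. Now a trial click up.

{"op": "play_rows", "data": {"steps": [[[0,0,0,0,0,0.07,0.03],[0,0,0,0,0,0.07,0.03],[0,0,0,0,0,0.07,0.03],[0,0,0,0,0,0.07,0.03],[0,0,0,0,0,0.07,0.03],[0,0,0,0,0,0.07,0.03],[0,0,0,0,0,0,0.03],[0,0,0,0,0,0,0.03]]]}}

```text
time_s: 6.65
tool_pos: [0.598, 0.1959, 0.1079]
tool_rot: [156.5, 16.2, 116.6]
force: [1.1, -0.2, -2.1]
grip_width: 0.0395
grasp_force: 35.0
```

```bash
cat > st.py <<'E'
from plan import *
from cell import *
import sys
axis_state();p,r,o=cur();print(r.inv().apply(o['force']).round(1),r.inv().apply(o['wrist_torque']).round(2))
if len(sys.argv)>1:
    c=read_camera('top');q=proj(c,g)[0].astype(int)
    cv2.imwrite(f'pics/{sys.argv[1]}.png',cv2.resize(c['frame'][q[1]-30:q[1]+30,q[0]-30:q[0]+30],(480,480),interpolation=cv2.INTER_CUBIC)[:,:,::-1])
E
python3 st.py turn1
```

```text
h 8.8 lat tool xy mm [ 0.15 -0.2  -8.8 ] turn rotvec deg [-2.700e-01 -1.000e-02 -3.612e+01] q [ 22.1  11.5 -55.5 116.1  41.8  41.1 -29.3] F [ 1.1 -0.2 -2.1] w 0.0395 gf 35.0 t 6.65
[-0.1 -0.   2.4] [0.22 0.28 0.  ]
```

View pics/turn1.png

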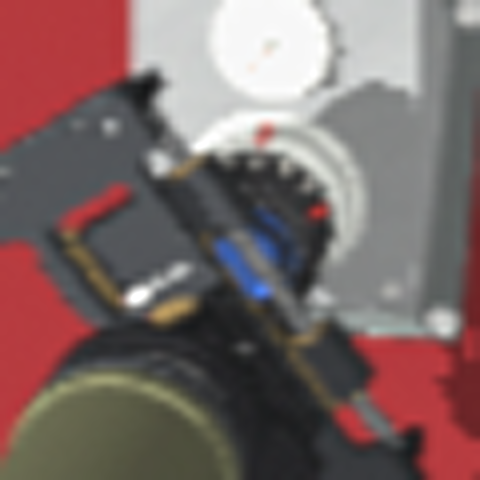

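The red 0 mark moved clockwise from (305,185) to (318,212), so the sleeve is now at 3. Torque is near zero, so it rests in a click. Two more clicks next.

{"op": "play_rows", "data": {"steps": [[[0,0,0,0,0,0.084,0.03],[0,0,0,0,0,0.084,0.03],[0,0,0,0,0,0.084,0.03],[0,0,0,0,0,0.084,0.03],[0,0,0,0,0,0.084,0.03],[0,0,0,0,0,0.084,0.03],[0,0,0,0,0,0.084,0.03],[0,0,0,0,0,0.084,0.03],[0,0,0,0,0,0.084,0.03],[0,0,0,0,0,0.084,0.03],[0,0,0,0,0,0,0.03],[0,0,0,0,0,0,0.03]]]}}

```text
time_s: 7.9
tool_pos: [0.5978, 0.1959, 0.1078]
tool_rot: [152.3, -5.7, 73.3]
force: [0.2, -0.4, -1.0]
grip_width: 0.039
grasp_force: 35.0
```

```bash
python3 st.py
```

```text
h 8.79 lat tool xy mm [-0.12 -0.38 -8.79] turn rotvec deg [-0.23  0.09 11.95] q [ 16.7  10.1 -49.4 116.3  39.3  40.1 -75.7] F [ 0.2 -0.4 -1. ] w 0.039 gf 35.0 t 7.9
[-0.4 -0.2  1. ] [ 0.66 -0.15  0.06]
```

{"op": "play_rows", "data": {"steps": [[[0,0,0,0,0,0.084,0.03],[0,0,0,0,0,0.084,0.03],[0,0,0,0,0,0.084,0.03],[0,0,0,0,0,0.084,0.03],[0,0,0,0,0,0.084,0.03],[0,0,0,0,0,0.084,0.03],[0,0,0,0,0,0.084,0.03],[0,0,0,0,0,0.084,0.03],[0,0,0,0,0,0.084,0.03],[0,0,0,0,0,0.08,0.03],[0,0,0,0,0,0,0.03],[0,0,0,0,0,0,0.03]]]}}

```text
time_s: 9.1
tool_pos: [0.5978, 0.1959, 0.1077]
tool_rot: [165.0, -24.2, 27.3]
force: [-0.3, -0.2, -1.6]
grip_width: 0.0393
grasp_force: 35.0
```

```bash
python3 st.py turn2
```

```text
h 8.73 lat tool xy mm [-0.43 -0.27 -8.73] turn rotvec deg [-0.17  0.19 59.83] q [  11.8    9.2  -44.   116.4   37.5   39.4 -122.4] F [-0.3 -0.2 -1.6] w 0.0393 gf 35.0 t 9.1
[-1.  -0.3  1.3] [ 0.48 -0.65  0.03]
```

View pics/turn2.png

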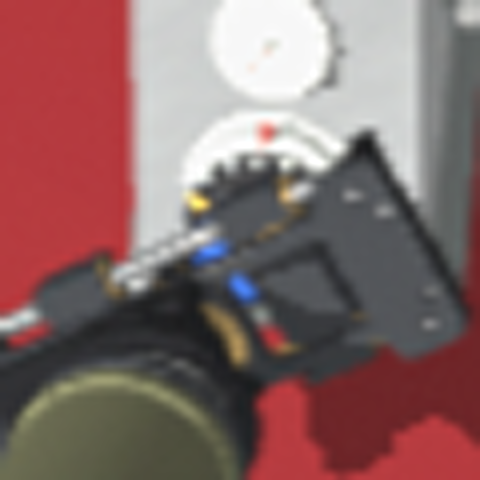

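Yellow at (197,200) is three clicks short of the index at (267,132), so it is the 10 mark and the dial is at 7. I push it in.

{"op": "play_rows", "data": {"steps": [[[0,0,0.002,0,0,0,0.03],[0,0,0.002,0,0,0,0.03],[0,0,0.002,0,0,0,0.03],[0,0,0.002,0,0,0,0.03],[0,0,0.001,0,0,0,0.03],[0,0,0,0,0,0,0.03],[0,0,0,0,0,0,0.03],[0,0,0,0,0,0,0.03]]]}}

```text
time_s: 9.95
tool_pos: [0.6019, 0.1957, 0.1007]
tool_rot: [164.9, -24.2, 27.2]
force: [-8.7, -2.2, 8.8]
grip_width: 0.0393
grasp_force: 35.0
```

```bash
python3 st.py
```

```text
h 0.62 lat tool xy mm [-0.07 -0.29 -0.62] turn rotvec deg [-0.24  0.16 59.92] q [  11.2   10.3  -43.6  116.3   39.1   39.1 -123.8] F [-8.7 -2.2  8.8] w 0.0393 gf 35.0 t 9.95
[ -4.4   1.1 -11.8] [ 0.38 -1.54  0.01]
```

{"op": "play_rows", "data": {"steps": [[[0,0,0.001,0,0,0,0.03],[0,0,0,0,0,0,0.03],[0,0,-0.002,0,0,0,0.03],[0,0,0,0,0,0,0.03],[0,0,0,0,0,0,0.087],[0,0,0,0,0,0,0.087],[0,0,0,0,0,0,0.087],[0,0,0,0,0,0,0.087],[0,0,0,0,0,0,0.087],[0,0,0,0,0,0,0.087]]]}}

```text
time_s: 10.95
tool_pos: [0.6019, 0.1955, 0.1009]
tool_rot: [165.0, -24.3, 27.1]
force: [-0.1, 0.7, -0.8]
grip_width: 0.0795
grasp_force: 0.0
```

```bash
python3 st.py
```

```text
h 0.77 lat tool xy mm [-0.08 -0.11 -0.77] turn rotvec deg [-0.19  0.22 60.  ] q [  11.3   10.2  -43.6  116.3   39.    39.  -123.7] F [-0.1  0.7 -0.8] w 0.0795 gf 0.0 t 10.95
[-0.1 -0.9  0.6] [ 0.3  -0.44  0.01]
```

Released. I back off along the axis and then move further away to clear the view.

{"op": "play_rows", "data": {"steps": [[[0,0,0,0,0,0,0.087],[0,0,-0.01,0,0,0,0.087],[0,0,-0.015,0,0,0,0.087],[0,0,-0.02,0,0,0,0.087],[0,0,-0.02,0,0,0,0.087],[0,0,-0.02,0,0,0,0.087],[0,0,-0.02,0,0,0,0.087],[0,0,-0.02,0,0,0,0.087],[0,0,0,0,0,0,0.087]]]}}

```text
time_s: 11.85
tool_pos: [0.5437, 0.203, 0.2142]
tool_rot: [164.9, -24.5, 27.2]
force: [-0.1, 0.0, 0.2]
grip_width: 0.0868
grasp_force: 0.0
```

```bash
python3 - <<'E'
from plan import *
from cell import *
axis_state();fs=[]
for n in("top","side"):
    c=read_camera(n);q=proj(c,g)[0].astype(int)
    fs.append(cv2.resize(c["frame"][q[1]-25:q[1]+25,q[0]-25:q[0]+25],(400,400),interpolation=cv2.INTER_CUBIC))
    d0=dict(np.load(n+"0.npz"))["frame"]
    if n=="top":T=c
    for k in(0,.008):
        for v in(6,7,8):
            out=[]
            for a in(24*v,24*v-120,24*v-240):
                a=np.radians(a);U=Rz.apply([np.cos(np.radians(28)),0,np.sin(np.radians(28))]);Lf=Rz.apply([0,1,0])
                out.append((proj(c,g+(k-.029)*S+.028*(np.cos(a)*U-np.sin(a)*Lf))[0]-q+25.5)*8-.5)
            print(n,k,v,np.round(out).astype(int).tolist(),"cap",((proj(c,g+(k+.0145)*S)[0]-q+25.5)*8).round())
cv2.imwrite("pics/end.png",np.hstack(fs)[:,:,::-1])
E
```

```text
h 128.3 lat tool xy mm [   2.95   -0.14 -128.28] turn rotvec deg [-0.44  0.45 59.97] q [  14.8   -7.1  -45.5  115.3   16.    47.7 -106.1] F [-0.1  0.   0.2] w 0.0868 gf 0.0 t 11.85
top 0 6 [[265, 232], [253, 119], [156, 178]] cap [202. 218.]
top 0 7 [[239, 240], [276, 137], [159, 151]] cap [202. 218.]
top 0 8 [[210, 238], [291, 162], [173, 129]] cap [202. 218.]
top 0.008 6 [[261, 239], [249, 126], [151, 185]] cap [198. 226.]
top 0.008 7 [[235, 248], [272, 144], [154, 158]] cap [198. 226.]
top 0.008 8 [[206, 246], [287, 169], [168, 136]] cap [198. 226.]
side 0 6 [[203, 277], [279, 233], [223, 207]] cap [198. 190.]
side 0 7 [[193, 267], [271, 250], [242, 200]] cap [198. 190.]
side 0 8 [[190, 253], [256, 265], [260, 199]] cap [198. 190.]
side 0.008 6 [[196, 268], [273, 224], [217, 198]] cap [191. 180.]
side 0.008 7 [[186, 259], [264, 241], [235, 191]] cap [191. 180.]
side 0.008 8 [[183, 244], [249, 256], [253, 190]] cap [191. 180.]
```

View pics/end.png

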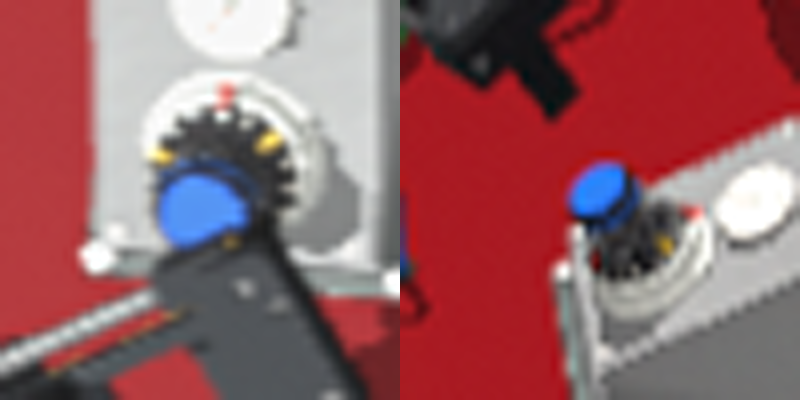

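The yellow marks at (269,142) and (160,155) match the prediction for 7 with the sleeve in, (276,137) and (159,151). The cap at (203,210) is in the in position, there is no orange neck, and the gripper is clear.

```bash
python3 -c "
from cell import *
print(sign_off())"
```

```text
the job is handed in; nothing more can be done
None
```

The blue regulator is set to 7, pushed back in and released, with the black one and the bystanders not touched, and the job is handed in; the last camera picture agreed, but `sign_off()` returned no verdict.

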